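# Jog the board under the inspection camera

### The arm

A 6-joint arm with a two-finger parallel gripper is mounted at the origin on a cart in front of the work surface, level with it; the furniture and walls round the work are solid. World frame = base frame: x ahead of the robot, y to its left, z up, the work surface at z = 0. Lengths are in m, angles in rad, forces in N, time in s.
With the tool pointing down it reaches from about 0.35 to 0.775 m from the base axis. Payload 7.3 kg.
Tool frame: the origin (TCP) lies midway between the tips of the shut fingers; the grasp point (between the pads) lies 19 mm behind it (robot.tcp_to_grasp is the distance from the TCP to the grasp point, in m); z points along the fingers, y is the direction in which the jaws open and shut (so a half turn about z gives the same grasp; the last joint's range is limited). The gripper opens to 92 mm and grips with 3 to 60 N. Pads are 19 mm wide; open, the fingers measure 130 mm over their backs; the gripper's body (75 mm by 190 mm) begins 47 mm behind the grasp point.
Start: joints at [-1.477, 0.342, 1.524, -0, 1.275, -0.146], TCP at [0.125, -0.51, 0.201] pointing down, gripper open.
Joint ranges: [-2.53, 2.53], [-0.77, 2.02], [0.04, 2.7], [-1, 4.14], [0.28, 2.66], [-3.11, 3.11]. Speed limits (rad/s): [2.57, 2.57, 3.14, 3.14, 3.14, 3.14].

### API

Orientations are given as [roll, pitch, yaw] about the fixed x, y, z axes, in that order (R = Rz(yaw) Ry(pitch) Rx(roll)).
In Python, from cell import status, read_camera, camera_info, ticket, robot gives the robot as it stands.
- The arm moves only by the tool jog_arm, never from a script. Its argument "plan" is a list that holds one entry, the list of rows, each a list of 7 numbers: the shift along the tool's x, y, z each as a share of 0.05 m, from -1 to 1, then the turn, a rotation vector about the tool's x, y, z each as a share of 0.15 rad, from -1 to 1, then the opening, from 0 (shut) to 1 (fully open). In form: [[[x, y, z, wx, wy, wz, hand], ...]]. A call has 1 to 20 rows; each row shifts and turns the commanded pose from where the row before left it, along the tool's axes as they then stand; what a row does not reach is not made up. A row lasts 1/8 s, in which the tool goes at most 62.5 mm and 10.7 degrees, less where a joint would pass 70% of its speed; a pose out of reach is approached as far as the arm can. A call with a number of a shift or a turn outside -1 to 1 is refused whole. A call with a gripper value outside its range is refused whole. The fingers move at their own pace and stop on an object; "squeeze" is the grip in N (left out, the last holds). Time passes only in rows, so rows that do not move let the fingers close. It gives the time, the measured TCP pose, the force and the opening at its end, in the units of the state.
- status.observe(): the state, without advancing time (a new reading comes with each control period).
- read_camera(name): name is "scene" or "top"; returns (picture, depth): 420x560x3 uint8, red, green, blue; 420x560 float32, m along the optical axis (not along the pixel's ray), 0 where there is no reading.
- camera_info(name): a dict with "mtx" (3x3 intrinsics, pixels), "distortion" ([k1, k2, p1, p2, k3] as OpenCV has them; the pictures are not rectified), "world_to_cam" (4x4, takes a point from world to camera coordinates). Camera axes: x right, y down, z forward; pixel columns grow to the right and rows downward; lengths in m; the calibration is good to about 2 mm. A picture is of the moment at which its call begins. camera_info takes no time and is no camera call.
- ticket.hand_in(): hands the job in, once; it reports no verdict.
The state is a dict: "time": time; "qpos": joint angles; "qvel": joint speeds; "joint_efforts": joint torques, N m; "tool_pos": TCP position; "tool_rot": TCP orientation; "contact_force": force on the tool from outside, world axes, zero at the start; "torque": the same for the moment, N m; "opening": finger opening in m.
Only numpy, scipy, OpenCV 4.12 (cv2) and the standard library are available. Lean on these libraries where they do the work, as an engineer would, in place of code of your own. Each camera call takes 0.05 s, during which the arm holds its last target.

### The job

With the jog stick on the sloping console, drive the circuit board on its motor stage under the inspection camera: tilt the stick to the side on which the camera stands along the rail and hold it over until the stage has run right to that end and stopped under the lens, then let go so that the stick springs back to its centre. Move the board only with the stick; keep off the stage, camera and lamp, and leave the other things on the bench where they are.

Things in the scene. Friction and masses are not known exactly. Their poses are not given: they have to be found in the camera images.
- console: fixed grey wedge-shaped console, 162 mm deep (x), 160 wide (y), 89 high at the back. Origin: on the bench, mid-width, 91 mm behind the front edge; x away from the operator, y to the left, z up. Its face slopes 28 degrees, rising away from the robot; the face's middle is at (-25, 0, 55) mm, outward normal (-0.469, 0, 0.883); the stick stands along that normal
- screen_edge (a point): middle of the lower front edge of the flat read-out screen (85 x 150 mm, 16 thick) on the console's two rear legs; at (-66, 0, 250) mm in the console's frame, the screen rising back from there to (-14, 0, 317). It bars a vertical gripper from above the knob: come with the tool inclined 25 to 40 degrees, from the robot's side, roughly along the stick
- knob (a point): middle of the jog stick's black round knob, 34 mm in diameter, 45 long (full width for 25), on a 14 mm shaft. Lies 92 mm from the pivot along the stick, 82 mm out from the sloping face; the knob reaches 23 mm farther out and 22 mm nearer. Own z points outwards along the stick. Stick centred: at (-63.5, 0, 127.5) mm in the console's frame
- stick (a joint): tilt of the spring-centred jog stick in rad: 0 centred, + to the console's left (+y), stops at -0.4 and +0.4. It tilts only left and right, about an axis running up the slope of the face, pivot 10 mm under the face's middle. Full tilt takes about 5 N sideways at the knob; let go, it springs back within half a second
- stage (a joint): position in m of the motor stage along its rail: starts at 0, the middle; + to the left (rail's +y), end stops at -0.10 and +0.10. The stick, tilted past about two thirds, drives the stage to the same side, faster the more it is tilted: about 20 mm/s at 0.33, 35 at full tilt. Stick released, the stage stays put. At an end stop it stands exactly under that end's station
- stage_mid (a point): centre of the stage's top (94 x 100 mm plate, top 52 mm above the bench), on which a blue circuit board of 55 x 85 mm is clamped
- rail: fixed aluminium rail base of the stage, 110 mm deep (x), 360 mm long (y), with two steel guide rods, and a small motor on its right end; origin: centre of its underside, y along the rail to the left
- camera: fixed inspection camera: a round dark lens barrel (48 mm wide) looking down from a square grey head, on a post behind the rail; 245 mm high. Origin: on the bench under the lens. Stands over one end of the rail, 100 mm from its middle, left or right
- lens_axis (a point): bottom of the camera's lens, 115 mm above the bench, on its optical axis
- lamp: fixed lamp: a flat rectangular panel (90 x 120 mm, 16 mm thick, 160 mm above the bench) on a post behind the rail, over the other end of the rail. Origin: on the bench under the panel's centre. Not wanted here
- multimeter: bystander: green handheld multimeter lying on its back, 170 x 86 x 49 mm; origin: centre of underside
- spool: bystander: solder spool standing on its flange, 55 mm wide, 45 mm high; origin: centre of underside
- cutters: bystander: blue-handled side cutters lying flat, 124 x 48 x 15 mm; origin: centre of underside
- bottle: bystander: small white bottle with black cap, 41 mm wide, 89 mm high, upright; origin: centre of underside
- yellow_driver: bystander: small screwdriver lying flat, 119 x 16 x 16 mm; origin: centre of underside

How it is judged:
On the way:
1. the stick is held tilted to the side on which the camera stands (((y of lens_axis in the frame of rail above 0 m and value of joint stick above 0.2 rad) or (y of lens_axis in the frame of rail below 0 m and value of joint stick below -0.2 rad))), for 0.5 s.
At the end, for the whole second after the job is handed in: the stage's middle stands within 10 mm (horizontally) of the camera's lens axis, at rest; the stick is back within 0.08 rad of its centre, at rest (horizontal distance between stage_mid and lens_axis below 0.01 m and value of joint stick between -0.08 and 0.08 rad and velocity of joint stage between -0.01 and 0.01 m/s and velocity of joint stick between -0.1 and 0.1 rad/s); the robot touches nothing.
It fails at once if the robot pushes the rail, stage or board (over 2 N) (contact force between any of the fingers, the arm and rail above 2 N).
It fails at once if the robot pushes the camera or the lamp (over 2 N) (contact force between any of the fingers, the arm and camera above 2 N or contact force between any of the fingers, the arm and lamp above 2 N).
It fails at once if a bystander (multimeter, spool, cutters, bottle, screwdriver) is shifted more than 20 mm (distance of any of multimeter, spool, cutters, bottle, yellow_driver from where it was at the start of the episode above 0.02 m).
It also fails if it takes over 32 s, if anything falls off the work surface, if the arm or the gripper's body presses on something with over 40 N, if the wrist force passes 120 N, or if a joint passes its speed limit or range.

## Working session

There is one attempt and no reset: what is moved stays moved. The work goes in short steps, Python scripts to look and compute and a tool call to move; the robot and the scene stay as the last step left them, time stands still between calls to the robot, and variables do not carry over. Pictures are saved under pics/ and viewed, and the job is handed in when it is done.

Besides the shell and the picture viewer there is one more tool, called after "Emit:" by a JSON object that holds its "method" and its "body", one argument or row to a line. jog_arm: Moves the arm, as the interface text tells. Its arguments: {"type":"object","properties":{"plan":{"type":"array"},"squeeze":{"type":"number"}},"required":["plan"]}

```bash
mkdir -p pics; ls
python3 - <<'E'
from cell import status, read_camera, camera_info, robot
import cv2,numpy as np
print(status.observe())
print([a for a in dir(robot) if a[0]!='_'])
for n in("scene","top"):
    im,d=read_camera(n); cv2.imwrite(f"pics/{n}0.png",im[:,:,::-1]); np.savez(f"{n}0.npz",im=im,d=d)
    i=camera_info(n);print(n,i)
E
```

```text
pics
{'time': 0.0, 'qpos': array([-1.47702977e+00,  3.42698039e-01,  1.52499023e+00, -8.34121437e-07,
        1.27540329e+00, -1.46004062e-01]), 'qvel': array([-0.00042373, -0.0012483 ,  0.00035546, -0.0006861 , -0.000536  ,
        0.00077718]), 'joint_efforts': array([ 2.40490772e-03, -4.31228650e+01, -2.44224858e+01,  7.18606822e-02,
        5.59013046e-02, -1.27049298e-04]), 'tool_pos': array([ 0.1246551 , -0.50953949,  0.20076715]), 'tool_rot': array([-3.14010959e+00, -2.17279128e-04,  2.39770704e-01]), 'contact_force': array([-1.00855185, -0.0952286 ,  0.00104603]), 'torque': array([ 0.02416865, -0.01655379, -0.01286449]), 'opening': 0.09149615209860941}
['IKError', 'tcp_to_grasp']
scene {'mtx': array([[495.65382444,   0.        , 278.83689614],
       [  0.        , 495.65382444, 216.28871053],
       [  0.        ,   0.        ,   1.        ]]), 'distortion': array([-0.10215228,  0.        ,  0.        ,  0.        ,  0.        ]), 'world_to_cam': array([[-0.85950845, -0.51086153,  0.01630106,  0.45495192],
       [-0.3727811 ,  0.60473505, -0.70379669,  0.4151802 ],
       [ 0.34968483, -0.61099592, -0.7102144 ,  1.20705243],
       [ 0.        ,  0.        ,  0.        ,  1.        ]])}
top {'mtx': array([[386.62547196,   0.        , 277.30512141],
       [  0.        , 386.62547196, 206.12590013],
       [  0.        ,   0.        ,   1.        ]]), 'distortion': array([-0.10518877,  0.        ,  0.        ,  0.        ,  0.        ]), 'world_to_cam': array([[ 0.10388529, -0.99457959, -0.00439224, -0.14504767],
       [-0.97154697, -0.10053244, -0.21445212,  0.61670744],
       [ 0.21284814,  0.02654568, -0.97672463,  1.1702352 ],
       [ 0.        ,  0.        ,  0.        ,  1.        ]])}
```

View pics/scene0.png

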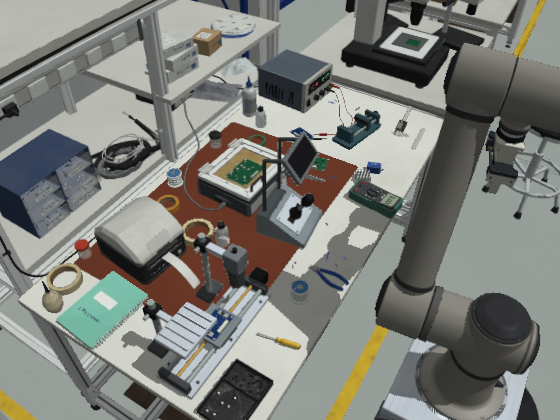

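View pics/top0.png

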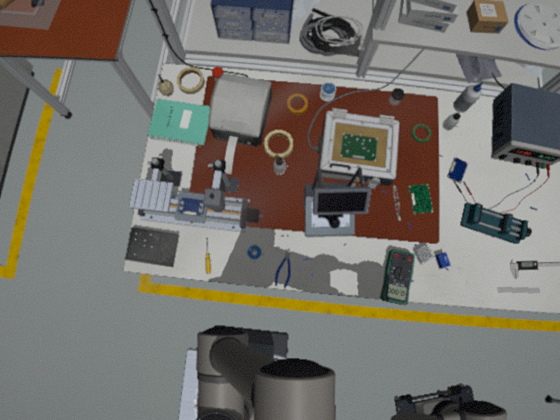

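The top view puts the lamp (150,192) on the left end of the rail and the camera (217,190) on the right end, next to the motor at (250,215). The console is around (330,210) in the top view and (290,215) in the scene view. Next I'll measure the knob and console.

```bash
cat > h.py <<'E'
import numpy as np,cv2
from cell import camera_info
def world(n,u,v,depth):
    i=camera_info(n); p=cv2.undistortPoints(np.array([[[u,v]]],float),i['mtx'],i['distortion'])[0,0]
    c=np.array([p[0]*depth,p[1]*depth,depth]);T=i['world_to_cam'];return T[:3,:3].T@(c-T[:3,3])
def cloud(n,d):
    i=camera_info(n);h,w=d.shape;vv,uu=np.mgrid[:h,:w]
    p=cv2.undistortPoints(np.stack([uu,vv],-1).reshape(-1,1,2).astype(float),i['mtx'],i['distortion'])[:,0]
    c=np.c_[p*d.reshape(-1,1),d.reshape(-1)];T=i['world_to_cam'];return ((c-T[:3,3])@T[:3,:3]).reshape(h,w,3)
def proj(n,P):
    i=camera_info(n);T=i['world_to_cam']
    return cv2.projectPoints(np.atleast_2d(P).astype(float),cv2.Rodrigues(T[:3,:3])[0],T[:3,3],i['mtx'],i['distortion'])[0][:,0]
E
python3 - <<'E'
from h import *
s=np.load('scene0.npz');t=np.load('top0.npz')
a=cv2.resize(s['im'][120:255,240:380],None,fx=5,fy=4.4,interpolation=2)[:,:,::-1]
b=cv2.resize(t['im'][150:250,270:400],None,fx=6,fy=6,interpolation=2)[:,:,::-1]
cv2.imwrite('pics/a1.png',a);cv2.imwrite('pics/b1.png',b)
for n,q,pts in(('scene',s,[(300,201),(294,215),(307,200),(300,160),(285,220),(310,220),(257,230),(318,210)]),('top',t,[(340,200),(330,225),(345,228),(308,233),(353,232),(315,225),(218,192),(150,192),(192,205)])):
    C=cloud(n,q['d'])
    for u,v in pts: print(n,u,v,C[v,u].round(3))
E
```

```text
scene 300 201 [ 0.603 -0.243  0.126]
scene 294 215 [ 0.616 -0.235  0.068]
scene 307 200 [ 0.58  -0.243  0.142]
scene 300 160 [ 0.606 -0.233  0.288]
scene 285 220 [ 0.63  -0.205  0.064]
scene 310 220 [ 0.58  -0.277  0.028]
scene 257 230 [ 0.701 -0.157  0.023]
scene 318 210 [ 0.58  -0.331  0.027]
top 340 200 [ 0.613 -0.248  0.292]
top 330 225 [ 0.571 -0.244  0.141]
top 345 228 [ 0.587 -0.307  0.028]
top 308 233 [ 0.559 -0.188  0.023]
top 353 232 [ 0.577 -0.335  0.024]
top 315 225 [ 0.585 -0.208  0.039]
top 218 192 [0.614 0.083 0.236]
top 150 192 [0.608 0.297 0.177]
top 192 205 [0.606 0.196 0.056]
```

View pics/a1.png

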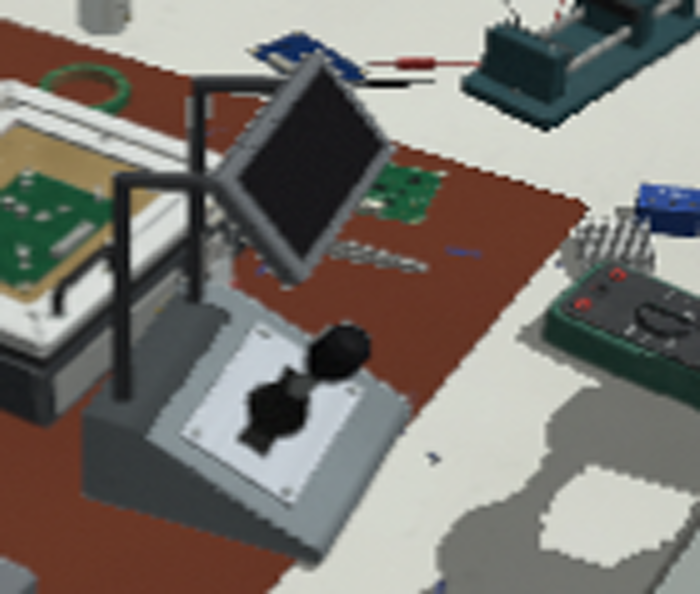

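View pics/b1.png

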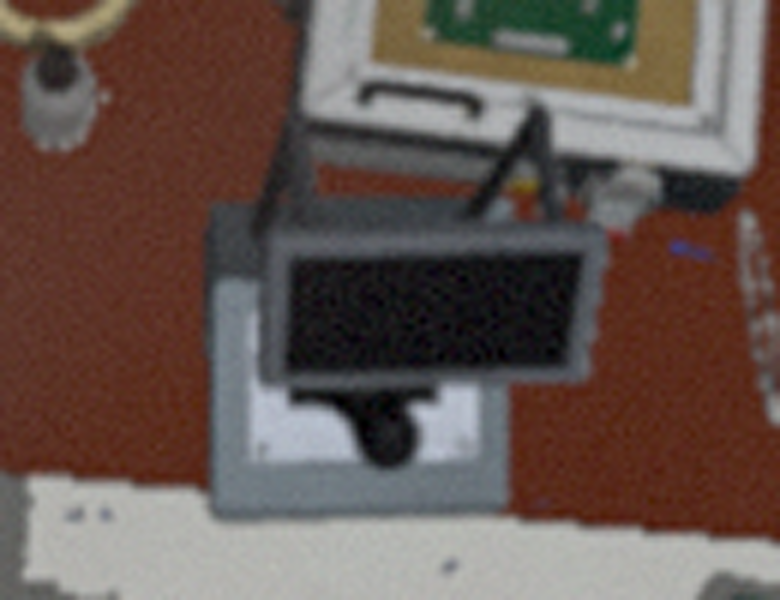

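Run:
```python
from h import *
s=np.load('scene0.npz');t=np.load('top0.npz')
def ray(n,u,v,z):
    a=world(n,u,v,.5);b=world(n,u,v,1.5);return a+(b-a)*(z-a[2])/(b[2]-a[2])
L=ray('top',305.8,235.8,.02);R=ray('top',354.2,234.7,.02);print(L,R,np.linalg.norm(L-R))
# face plane from cloud of light panel + grey
P=[]
for n,q in(('scene',s),('top',t)):
    C=cloud(n,q['d']).reshape(-1,3);m=(q['d'].ravel()>0)
    k=C[m&(C[:,0]>.53)&(C[:,0]<.68)&(C[:,1]<-.17)&(C[:,1]>-.33)&(C[:,2]>.015)&(C[:,2]<.085)]
    # ransac-like: start with expected normal
    for yaw in[0]:
        f=k
        nn=np.array([-.469,0,.883]);
        h=np.median(f@nn)
        for it in range(12):
            r=f@nn-h;g=f[abs(r-np.median(r))<(.015 if it<4 else .004)];c=g.mean(0)
            nn=np.linalg.svd(g-c)[2][2];nn*=np.sign(nn[2]);h=c@nn
        print(n,len(g),nn,c,'yaw',np.arctan2(-nn[1],-nn[0]), 'x range',g.min(0),g.max(0))
    K=C[m&(C[:,0]>.5)&(C[:,0]<.64)&(C[:,1]<-.2)&(C[:,1]>-.29)&(C[:,2]>.105)&(C[:,2]<.17)]
    print('knob',len(K),K.mean(0),K.min(0),K.max(0))
    S=C[m&(C[:,0]>.5)&(C[:,0]<.7)&(C[:,1]<-.13)&(C[:,1]>-.36)&(C[:,2]>.235)&(C[:,2]<.34)]
    print('screen',S.mean(0),np.percentile(S,[1,99],axis=0))
```

```text
[ 0.5493325  -0.18223633  0.02      ] [ 0.56903632 -0.34022405  0.02      ] 0.15921168434610056
scene 1151 [-0.47601357 -0.06491812  0.87703861] [ 0.61359751 -0.24132647  0.0524875 ] yaw 0.13554252608645584 x range [ 0.54877872 -0.32979599  0.01673045] [ 0.67971251 -0.17003479  0.0849453 ]
knob 142 [ 0.58270195 -0.24694283  0.13782397] [ 0.56522508 -0.27039922  0.10586133] [ 0.60541654 -0.23572375  0.15382   ]
screen [ 0.62125634 -0.23759301  0.28718753] [[ 0.58050084 -0.32290222  0.24681449]
 [ 0.69511804 -0.17405442  0.31803348]]
top 836 [-0.4900595  -0.05170273  0.8701543 ] [ 0.59254611 -0.24070617  0.04048438] yaw 0.10511411730555589 x range [ 0.54874263 -0.32974102  0.01520164] [ 0.67071257 -0.17065981  0.08496935]
knob 126 [ 0.58153058 -0.25559608  0.14121784] [ 0.56352603 -0.27427662  0.11862694] [ 0.60325176 -0.23990448  0.1514067 ]
screen [ 0.61847272 -0.24956503  0.28831075] [[ 0.57954034 -0.32389439  0.24995124]
 [ 0.69268349 -0.17923563  0.31598715]]
```

```bash
cat > g.py <<'E'
import numpy as np,sys
from scipy.spatial.transform import Rotation as Ro, Slerp
from cell import status
K=np.array([.5865,-.258,.1275]);psi=.124
def Rt(p,r=0): return Ro.from_euler('xyz',[np.pi,p,psi])
def rows(P1,R1,n):
    s=status.observe();P0=s['tool_pos'];R0=Ro.from_euler('xyz',s['tool_rot'])
    ts=np.linspace(0,1,n+1);S=Slerp([0,1],Ro.concatenate([R0,R1]))(ts);out=[]
    for i in range(n):
        d=S[i].inv().apply((P1-P0)/n)/.05; w=(S[i].inv()*S[i+1]).as_rotvec()/.15
        out.append([*np.round(d,2),*np.round(w,2)])
    for r in out: print([float(x) for x in r])
E
python3 - <<'E'
from g import *
R=Rt(-.61);z=R.apply([0,0,1]);print(z)
rows(K-.12*z,R,12)
E
```

```text
[ 0.5684689   0.07085366 -0.81964802]
[0.73, -0.24, -0.04, -0.02, 0.34, 0.06]
[0.73, -0.24, -0.0, -0.02, 0.34, 0.06]
[0.73, -0.25, 0.03, -0.02, 0.34, 0.06]
[0.72, -0.26, 0.07, -0.02, 0.34, 0.06]
[0.72, -0.27, 0.1, -0.02, 0.34, 0.06]
[0.71, -0.27, 0.14, -0.02, 0.34, 0.06]
[0.7, -0.28, 0.17, -0.02, 0.34, 0.06]
[0.69, -0.29, 0.21, -0.02, 0.34, 0.06]
[0.67, -0.29, 0.24, -0.02, 0.34, 0.06]
[0.66, -0.3, 0.27, -0.02, 0.34, 0.06]
[0.64, -0.31, 0.31, -0.02, 0.34, 0.06]
[0.62, -0.31, 0.34, -0.02, 0.34, 0.06]
```

Emit:
{"method": "jog_arm", "body": {
  "plan": [
    [[0.73, -0.24, -0.04, -0.02, 0.34, 0.06, 1], [0.73, -0.24, 0, -0.02, 0.34, 0.06, 1], [0.73, -0.25, 0.03, -0.02, 0.34, 0.06, 1], [0.72, -0.26, 0.07, -0.02, 0.34, 0.06, 1], [0.72, -0.27, 0.1, -0.02, 0.34, 0.06, 1], [0.71, -0.27, 0.14, -0.02, 0.34, 0.06, 1], [0.7, -0.28, 0.17, -0.02, 0.34, 0.06, 1], [0.69, -0.29, 0.21, -0.02, 0.34, 0.06, 1], [0.67, -0.29, 0.24, -0.02, 0.34, 0.06, 1], [0.66, -0.3, 0.27, -0.02, 0.34, 0.06, 1], [0.64, -0.31, 0.31, -0.02, 0.34, 0.06, 1], [0.62, -0.31, 0.34, -0.02, 0.34, 0.06, 1], [0, 0, 0, 0, 0, 0, 1]]
  ]
}}

```text
time: 1.72
tool_pos: [0.5184, -0.2643, 0.226]
tool_rot: [3.141, -0.612, 0.131]
contact_force: [-0.7, -0.3, -0.2]
opening: 0.0921
```

Run:
```python
from g import *
from h import *
from cell import read_camera
R=Rt(-.61);z=R.apply([0,0,1])
s=status.observe();print(s['time'],s['tool_pos'],s['tool_rot'],s['contact_force'],K-.12*z)
rows(K+.01*z,R,4)
out=[]
for n,sl in(('scene',np.s_[110:260,230:390]),('top',np.s_[140:260,260:400])):
    im,d=read_camera(n)
    im=im[:,:,::-1].copy()
    out.append(cv2.resize(im[sl],(400,400),interpolation=2))
cv2.imwrite('pics/c1.png',np.hstack(out))
```

```text
1.725 [ 0.51836749 -0.26431519  0.22603611] [ 3.14134881 -0.61204726  0.13055073] [-0.74971514 -0.25364894 -0.19500937] [ 0.51828373 -0.26650244  0.22585776]
[-0.0, 0.01, 0.65, -0.01, -0.0, 0.01]
[-0.0, 0.01, 0.65, -0.01, -0.0, 0.01]
[-0.0, 0.01, 0.65, -0.01, -0.0, 0.01]
[-0.0, 0.01, 0.65, -0.01, -0.0, 0.01]
```

View pics/c1.png

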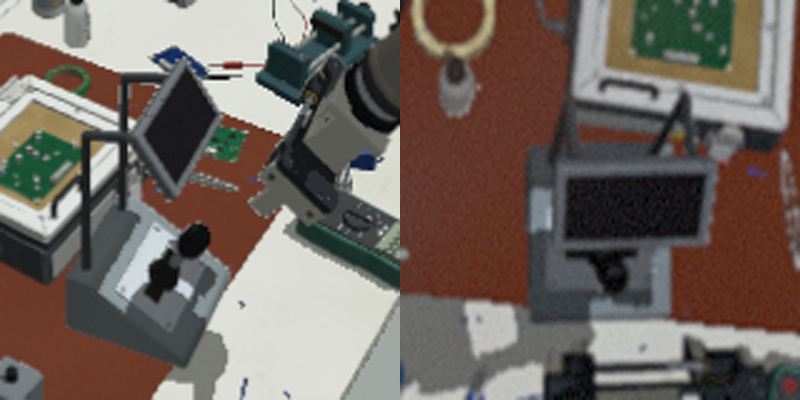

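The gripper (right in the scene crop, bottom in the top crop) sits in front of the knob, with its open jaws across the stick and clear of the screen. I'll advance to straddle the knob.

Emit:
{"method": "jog_arm", "body": {
  "plan": [
    [[0, 0.01, 0.65, 0, 0, 0.01, 1], [0, 0.01, 0.65, 0, 0, 0.01, 1], [0, 0.01, 0.65, 0, 0, 0.01, 1], [0, 0.01, 0.65, 0, 0, 0.01, 1], [0, 0, 0, 0, 0, 0, 1]]
  ]
}}

```text
time: 2.45
tool_pos: [0.5916, -0.2588, 0.1183]
tool_rot: [-3.136, -0.61, 0.12]
contact_force: [0.5, 0.7, 0.2]
opening: 0.0918
```

Run:
```python
from g import *
from h import *
from cell import read_camera
s=status.observe();print(s['time'],s['tool_pos'],s['tool_rot'],s['contact_force'])
out=[]
for n,sl in(('scene',np.s_[130:260,230:370]),('top',np.s_[140:260,260:400])):
    im,d=read_camera(n)
    im=im[:,:,::-1].copy()
    out.append(cv2.resize(im[sl],(400,400),interpolation=2))
cv2.imwrite('pics/c2.png',np.hstack(out))
```

```text
2.45 [ 0.59164551 -0.25875249  0.11829975] [-3.13611629 -0.60996647  0.11994213] [0.4715444  0.72872232 0.20142217]
```

View pics/c2.png

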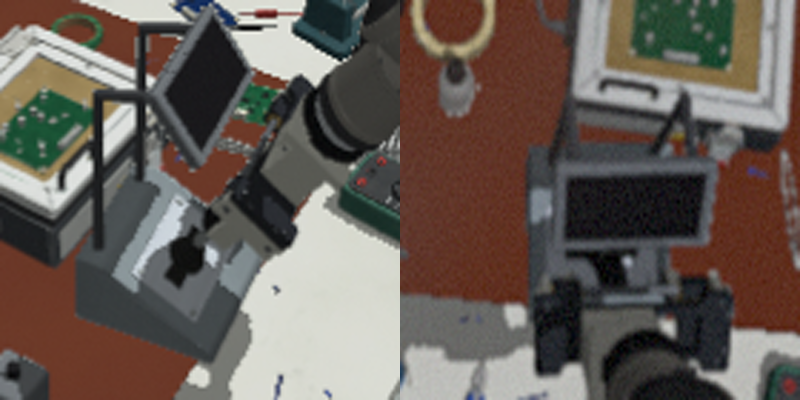

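The fingers straddle the knob with no contact. Next I'll partly close them and push right (tool +y).

Emit:
{"method": "jog_arm", "body": {
  "plan": [
    [[0, 0, 0, 0, 0, 0, 0.6], [0, 0, 0, 0, 0, 0, 0.6], [0, 0.2, 0, 0, 0, 0, 0.6], [0, 0.2, 0, 0, 0, 0, 0.6], [0, 0.2, 0, 0, 0, 0, 0.6], [0, 0.1, 0, 0, 0, 0, 0.6], [0, 0.06, 0, 0, 0, 0, 0.6], [0, 0, 0, 0, 0, 0, 0.6]]
  ],
  "squeeze": 30
}}

```text
time: 3.55
tool_pos: [0.5972, -0.2968, 0.1206]
tool_rot: [-3.14, -0.613, 0.121]
contact_force: [-1.1, 1.8, 4.6]
opening: 0.0553
```

```bash
cat > look.py <<'E'
from g import *
from h import *
from cell import read_camera
import sys
s=status.observe();print(s['time'],s['tool_pos'],s['tool_rot'],s['contact_force'],s['opening'])
out=[]
for n,sl in(('scene',np.s_[130:260,230:370]),('top',np.s_[140:260,260:400]),('top',np.s_[140:260,120:260])):
    im,d=read_camera(n) if n!='top' or len(out)<2 else (im0,d)
    if n=='top':im0=im
    out.append(cv2.resize(im[sl][:,:,::-1],(266,266),interpolation=2))
cv2.imwrite('pics/%s.png'%sys.argv[1],np.hstack(out))
# blue board centroid in top view at z=.055
b=im.astype(int);m=((b[...,2]>b[...,0]+35)&(b[...,2]>b[...,1]+15)).astype(np.uint8)
m[:170]=0;m[230:]=0;m[:,:140]=0;m[:,260:]=0
ys,xs=np.nonzero(m)
if len(xs):
    C=cloud('top',d)[ys,xs];C=C[(C[:,2]>.04)&(C[:,2]<.08)]
    if len(C):print('board',len(C),C.min(0),C.max(0),C.mean(0))
E
python3 look.py d1
```

```text
3.55 [ 0.59720904 -0.29675015  0.12058962] [-3.13956543 -0.61318818  0.12148625] [-1.06285424  1.82662399  4.56585849] 0.05528924688263371
board 200 [0.57658642 0.15639656 0.04709856] [0.62861417 0.23330058 0.05948936] [0.60713676 0.19782405 0.05309928]
```

View pics/d1.png

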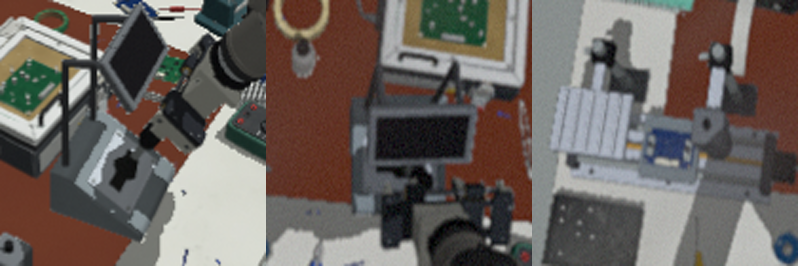

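The stick leans right, and the fingers feel a light load of about 5 N. I'll go a little further and check whether the stage moves.

Emit:
{"method": "jog_arm", "body": {
  "plan": [
    [[0, 0.08, 0, 0, 0, 0, 0.6], [0, 0.04, 0, 0, 0, 0, 0.6], [0, 0, 0, 0, 0, 0, 0.6], [0, 0, 0, 0, 0, 0, 0.6]]
  ]
}}

```text
time: 4.15
tool_pos: [0.5977, -0.3023, 0.1201]
tool_rot: [-3.139, -0.612, 0.122]
contact_force: [-1.0, 4.6, 1.8]
opening: 0.055
```

```bash
python3 look.py d2
```

```text
4.15 [ 0.59765379 -0.30230243  0.12008851] [-3.13898542 -0.61237366  0.12157692] [-0.98174691  4.63967402  1.83835695] 0.054998267203024066
board 191 [0.57658457 0.15342406 0.04600436] [0.62891675 0.22285265 0.05854078] [0.60691101 0.18903191 0.05300743]
```

View pics/d2.png

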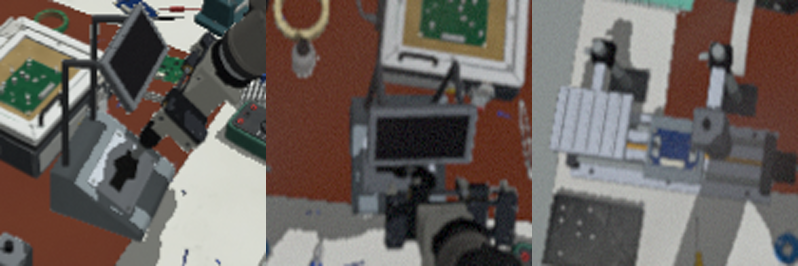

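The board is moving right, towards the camera. I'll push 2 mm more and hold.

Emit:
{"method": "jog_arm", "body": {
  "plan": [
    [[0, 0.04, 0, 0, 0, 0, 0.6], [0, 0, 0, 0, 0, 0, 0.6], [0, 0, 0, 0, 0, 0, 0.6], [0, 0, 0, 0, 0, 0, 0.6], [0, 0, 0, 0, 0, 0, 0.6], [0, 0, 0, 0, 0, 0, 0.6], [0, 0, 0, 0, 0, 0, 0.6], [0, 0, 0, 0, 0, 0, 0.6], [0, 0, 0, 0, 0, 0, 0.6], [0, 0, 0, 0, 0, 0, 0.6], [0, 0, 0, 0, 0, 0, 0.6], [0, 0, 0, 0, 0, 0, 0.6], [0, 0, 0, 0, 0, 0, 0.6], [0, 0, 0, 0, 0, 0, 0.6], [0, 0, 0, 0, 0, 0, 0.6], [0, 0, 0, 0, 0, 0, 0.6], [0, 0, 0, 0, 0, 0, 0.6], [0, 0, 0, 0, 0, 0, 0.6], [0, 0, 0, 0, 0, 0, 0.6], [0, 0, 0, 0, 0, 0, 0.6]]
  ]
}}

```text
time: 6.75
tool_pos: [0.598, -0.3046, 0.1204]
tool_rot: [-3.14, -0.613, 0.122]
contact_force: [-2.5, 2.3, 0.5]
opening: 0.0545
```

```bash
python3 look.py d3
```

```text
6.75 [ 0.5980343  -0.30456106  0.12040685] [-3.13967027 -0.61279448  0.12172785] [-2.48439822  2.34320728  0.54854779] 0.054455389073774646
board 54 [0.57676366 0.12797049 0.04541396] [0.62704723 0.17017929 0.05984186] [0.59621155 0.15256707 0.05337386]
```

View pics/d3.png

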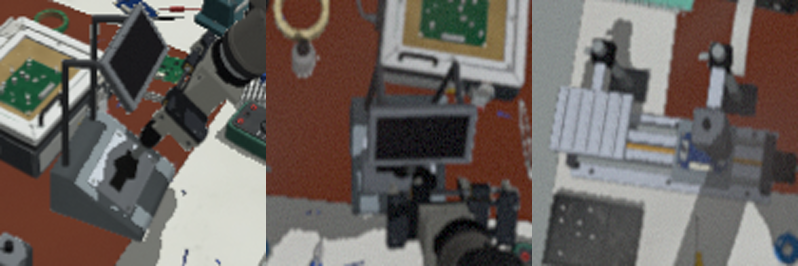

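The board has moved about 60 mm. I'll keep holding.

Emit:
{"method": "jog_arm", "body": {
  "plan": [
    [[0, 0.02, 0, 0, 0, 0, 0.6], [0, 0, 0, 0, 0, 0, 0.6], [0, 0, 0, 0, 0, 0, 0.6], [0, 0, 0, 0, 0, 0, 0.6], [0, 0, 0, 0, 0, 0, 0.6], [0, 0, 0, 0, 0, 0, 0.6], [0, 0, 0, 0, 0, 0, 0.6], [0, 0, 0, 0, 0, 0, 0.6], [0, 0, 0, 0, 0, 0, 0.6], [0, 0, 0, 0, 0, 0, 0.6], [0, 0, 0, 0, 0, 0, 0.6], [0, 0, 0, 0, 0, 0, 0.6], [0, 0, 0, 0, 0, 0, 0.6], [0, 0, 0, 0, 0, 0, 0.6], [0, 0, 0, 0, 0, 0, 0.6], [0, 0, 0, 0, 0, 0, 0.6], [0, 0, 0, 0, 0, 0, 0.6], [0, 0, 0, 0, 0, 0, 0.6], [0, 0, 0, 0, 0, 0, 0.6], [0, 0, 0, 0, 0, 0, 0.6]]
  ]
}}

```text
time: 9.35
tool_pos: [0.5981, -0.3055, 0.1204]
tool_rot: [-3.14, -0.613, 0.122]
contact_force: [-1.3, 3.3, 1.4]
opening: 0.055
```

```bash
python3 look.py d4
```

```text
9.35 [ 0.59813827 -0.30553673  0.12037293] [-3.139604   -0.61275283  0.12168423] [-1.30974381  3.29444374  1.3921838 ] 0.05500171303843458
board 4 [0.57604456 0.12545292 0.04991165] [0.59115425 0.13264846 0.05712548] [0.58147032 0.12985314 0.05459559]
```

View pics/d4.png

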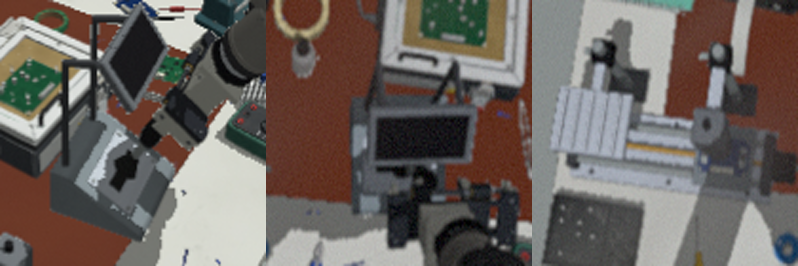

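Emit:
{"method": "jog_arm", "body": {
  "plan": [
    [[0, 0, 0, 0, 0, 0, 0.6], [0, 0, 0, 0, 0, 0, 0.6], [0, 0, 0, 0, 0, 0, 0.6], [0, 0, 0, 0, 0, 0, 0.6], [0, 0, 0, 0, 0, 0, 0.6], [0, 0, 0, 0, 0, 0, 0.6], [0, 0, 0, 0, 0, 0, 0.6], [0, 0, 0, 0, 0, 0, 0.6], [0, 0, 0, 0, 0, 0, 0.6], [0, 0, 0, 0, 0, 0, 0.6], [0, 0, 0, 0, 0, 0, 0.6], [0, 0, 0, 0, 0, 0, 0.6]]
  ]
}}

```text
time: 10.95
tool_pos: [0.5981, -0.3055, 0.1203]
tool_rot: [-3.14, -0.613, 0.122]
contact_force: [-1.4, 3.1, -0.1]
opening: 0.0551
```

```bash
python3 look.py d5
```

```text
10.95 [ 0.59812042 -0.30551452  0.12034782] [-3.13953644 -0.61272175  0.1216533 ] [-1.38056104  3.14420454 -0.07804036] 0.05506914563150222
board 4 [0.5764823  0.12693922 0.0518472 ] [0.58064834 0.13303597 0.05510389] [0.57920207 0.1297294  0.05352029]
```

View pics/d5.png

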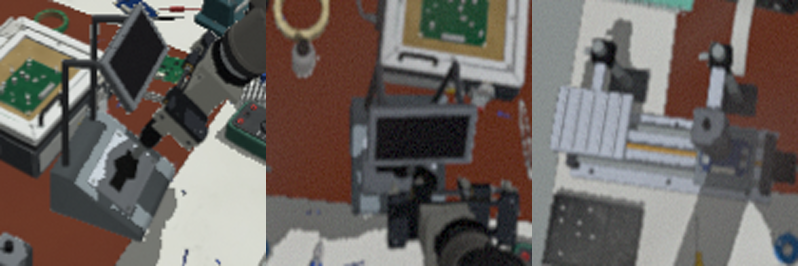

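The stage hasn't moved between the last two pictures. The board's left edge went from y≈0.233 to 0.133, the full 100 mm. Now I'll let the stick centre and back out.

Emit:
{"method": "jog_arm", "body": {
  "plan": [
    [[0, -0.22, 0, 0, 0, 0, 0.6], [0, -0.25, 0, 0, 0, 0, 0.6], [0, -0.25, 0, 0, 0, 0, 0.6], [0, -0.22, 0, 0, 0, 0, 0.8], [0, 0, 0, 0, 0, 0, 1], [0, 0, 0, 0, 0, 0, 1], [0, 0, 0, 0, 0, 0, 1], [0, 0, 0, 0, 0, 0, 1]]
  ]
}}

```text
time: 12.05
tool_pos: [0.5923, -0.2593, 0.1204]
tool_rot: [-3.14, -0.613, 0.121]
contact_force: [0.4, -0.3, 0.3]
opening: 0.0913
```

Emit:
{"method": "jog_arm", "body": {
  "plan": [
    [[0, 0, -0.3, 0, 0, 0, 1], [0, 0, -0.6, 0, 0, 0, 1], [0, 0, -0.7, 0, 0, 0, 1], [0, 0, -0.7, 0, 0, 0, 1], [0, 0, -0.5, 0, 0, 0, 1], [0, 0, 0, 0, 0, 0, 1], [0, 0, 0, 0, 0, 0, 1], [0, 0, 0, 0, 0, 0, 1], [0, 0, 0, 0, 0, 0, 1]]
  ]
}}

```text
time: 13.18
tool_pos: [0.5126, -0.2685, 0.2341]
tool_rot: [-3.138, -0.612, 0.121]
contact_force: [0.2, -0.5, 0.1]
opening: 0.0914
```

```bash
python3 look.py d6
python3 - <<'E'
from h import *
from cell import read_camera
im,d=read_camera('scene');cv2.imwrite('pics/e.png',cv2.resize(im[130:400,130:400][:,:,::-1],(600,600),interpolation=2))
C=cloud('scene',d);m=(d>0)&(C[...,0]>.5)&(C[...,0]<.64)&(C[...,1]<-.2)&(C[...,1]>-.29)&(C[...,2]>.105)&(C[...,2]<.17)
print('knob',m.sum(),C[m].mean(0),'before -> .5827 -.2469 .1378')
E
```

```text
13.175 [ 0.51259043 -0.26854869  0.23409846] [-3.13792406 -0.61194984  0.12118307] [ 0.24082102 -0.46057802  0.0551699 ] 0.09144513025681789
board 59 [0.5759082  0.06494028 0.04660247] [0.62529468 0.10497062 0.05777698] [0.6024289  0.08216656 0.05273672]
knob 144 [ 0.58261121 -0.24786895  0.1375338 ] before -> .5827 -.2469 .1378
```

View pics/e.png

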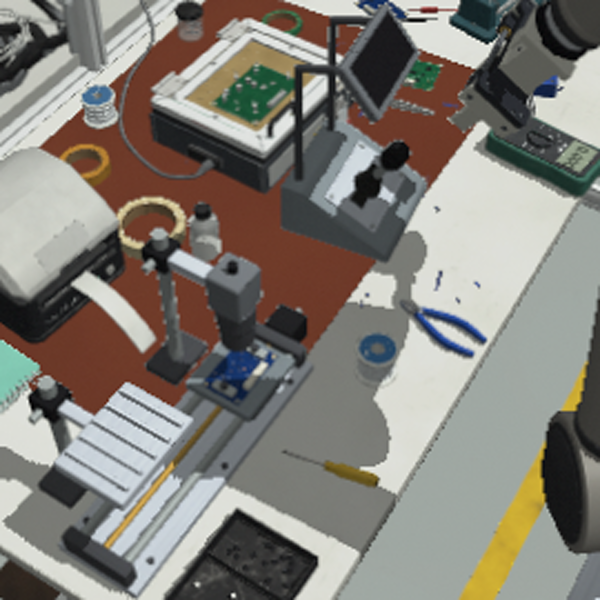

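View pics/d6.png

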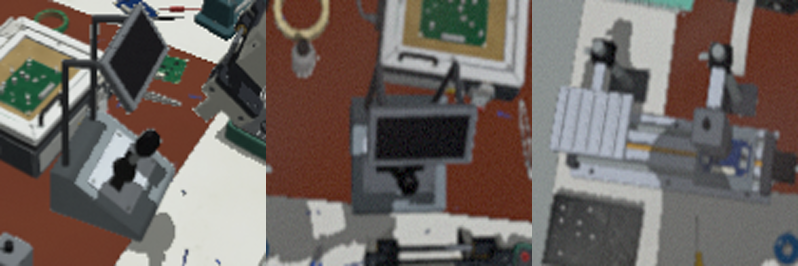

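Run:
```python
from h import *
from cell import read_camera
im,d=read_camera('scene');C=cloud('scene',d);b=im.astype(int)
m=(d>0)&(b[...,2]>b[...,0]+25)&(C[...,2]>.04)&(C[...,2]<.075)&(C[...,0]>.5)&(C[...,0]<.7)&(C[...,1]>-.05)&(C[...,1]<.3)
print('board',m.sum(),np.percentile(C[m],[1,50,99],axis=0))
s=np.load('scene0.npz');C0=cloud('scene',s['d']);b=s['im'].astype(int)
m=(s['d']>0)&(b[...,2]>b[...,0]+25)&(C0[...,2]>.04)&(C0[...,2]<.075)&(C0[...,0]>.5)&(C0[...,0]<.7)&(C0[...,1]>-.05)&(C0[...,1]<.3)
print('board before',m.sum(),np.percentile(C0[m],[1,50,99],axis=0))
im,d=read_camera('top');C=cloud('top',d)
for nm,CC in(('scene',C0),('top',C)):
    k=(CC[...,2]>.12)&(CC[...,2]<.165)&(CC[...,0]>.56)&(CC[...,0]<.66)&(CC[...,1]>.03)&(CC[...,1]<.15)
    print('barrel',nm,k.sum(),np.percentile(CC[k],[2,98],axis=0) if k.any() else '')
    k=(CC[...,2]>.17)&(CC[...,2]<.26)&(CC[...,0]>.56)&(CC[...,0]<.66)&(CC[...,1]>.03)&(CC[...,1]<.15)
    print('head',nm,k.sum(),np.percentile(CC[k],[2,98],axis=0))
```

```text
board 291 [[0.57217287 0.05932053 0.0498352 ]
 [0.60194674 0.10107569 0.0552961 ]
 [0.62657078 0.14053342 0.06066628]]
board before 249 [[0.57234932 0.15647516 0.05101942]
 [0.59259016 0.18689653 0.05544674]
 [0.62693139 0.24067755 0.06208224]]
barrel scene 164 [[0.57667822 0.09056699 0.12184777]
 [0.61350404 0.12406026 0.16426825]]
head scene 748 [[0.57608707 0.08119161 0.1726255 ]
 [0.6556601  0.12452649 0.24477923]]
barrel top 34 [[0.57613773 0.07516381 0.12097542]
 [0.60548124 0.10558461 0.16312832]]
head top 461 [[0.57587238 0.0751377  0.1781673 ]
 [0.65627215 0.11971254 0.24581782]]
```

```bash
python3 -c "
from cell import ticket;print(ticket.hand_in())"
```

```text
the job is handed in; nothing more can be done
None
```

The circuit board is now under the inspection camera, and the stick has sprung back to its centre. I handed the job in at about 13 s of the 32 s allowed; no verdict was reported.

**What I did:** The camera stands over the right end of the rail. I came in with the tool inclined about 35°, put the open fingers either side of the knob and pushed the stick right. I held it there for about 7 s until the stage stopped, then let the stick centre, opened the fingers and backed out.

**Last checks:**
- **Stage:** its position was the same in two pictures 1.6 s apart while the stick was still held over. The board moved 97–100 mm, and its middle is at about (0.600, 0.100) m. The lens barrel centre measures about (0.600, 0.0995) m, so they agree to within a few millimetres.
- **Stick:** the knob is within about 1 mm of where it started.
- **Gripper:** it stands clear, with the force reading at about 0.5 N, the same as noise. The highest load I read while pushing was about 5 N.
- **Bystanders:** none looked moved in the last picture, but I did not measure their positions.

No check failed or disagreed.

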